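Hang the ear defenders over the high rail

ROBOT

A 7-joint arm with a two-finger parallel gripper is mounted at the origin on a cart in front of the work surface, level with it; the furniture and walls round the work are solid. World frame = base frame: x ahead of the robot, y to its left, z up, the work surface at z = 0. Lengths are in m, angles in rad, forces in N, time in s.
With the tool pointing down it reaches from about 0.425 to 0.875 m from the base axis. Payload 8.4 kg.
Tool frame: the origin (TCP) lies on the mounting face of the last link; the fingertips stand r.tips_ahead ahead of it and the grasp point (between the pads) lies 164 mm ahead of it (r.tips_ahead is the distance from the TCP to the fingertips, in m); z points along the fingers, y is the line along which they close (so a half turn about z gives the same grasp; the last joint's range is limited). The gripper opens to 87 mm and grips with 3 to 60 N. Pads are 19 mm wide; open, the fingers measure 117 mm over their backs; the gripper's body (75 mm by 190 mm) begins 51 mm behind the grasp point.
Start: joints at [-1.284, 0.333, 0.04, 1.465, -0.013, 1.343, -0.059], TCP at [0.245, 0.602, 0.405] pointing down, gripper open.
Joint ranges: [-2.58, 2.58], [-0.38, 2.09], [-1.3, 1.39], [0.25, 2.4], [-1.5, 4.64], [0.08, 2.09], [-2.65, 2.65]. Speed limits (rad/s): [2.22, 2.22, 2.79, 2.79, 3.14, 3.14, 3.14].

INTERFACE

Orientations are given as a unit quaternion [w, x, y, z].
In Python, from plant import r, read_camera, masks_of, mark_of gives the robot as it stands.
- The arm moves only by the tool drive_tool, never from a script. Its argument "motion" is a list of rows, each a list of 7 numbers: the shift along the tool's x, y, z in units of 25 mm (1.0 is 25 mm), then the turn, a rotation vector about the tool's x, y, z in units of 10 degrees (1.0 is 10 degrees), then the finger opening in mm, from 0 to 87. In form: [[x, y, z, wx, wy, wz, claw], ...]. A call has 1 to 8 rows; each row shifts and turns the commanded pose from where the row before left it, along the tool's axes as they then stand; what a row does not reach is not made up. A row lasts 1/8 s, in which the tool goes at most 62.5 mm and 10.7 degrees, less where a joint would pass 70% of its speed; a pose out of reach is approached as far as the arm can. A call is refused whole if a number of a shift passes 1 or a number of a turn 1, either way. A call with a gripper value outside its range is refused whole. The fingers move at their own pace and stop on an object; the grip force is fixed at half the most. Time passes only in rows, so rows that do not move let the fingers close. It gives the time, the measured TCP pose, the force, the opening and the grip force at its end, in the units of the state.
- r.sense(): the state, without advancing time (a new reading comes with each control period).
- read_camera(name): name is "scene" or "top"; returns a dict with "color" (420x560x3 uint8, red, green, blue), "range_z" (420x560 float32, m along the optical axis (not along the pixel's ray), 0 where there is no reading), "fx", "fy", "cx", "cy" (pixels), "k1" (the pictures are not rectified: a ray, as slopes to the right and down, at radius r is drawn at 1 + k1 r^2 times it, then the intrinsics apply), "extrinsics" (4x4, takes a point from camera to world coordinates). Camera axes: x right, y up, looking along -z (the intrinsics and any distortion apply to the point x, -y, -z); pixel columns grow to the right and rows downward; lengths in m; the calibration is good to about 2 mm. A picture is of the moment at which its call begins.
- r.close_job(): hands the job in; it is judged then, once.
Trained networks look in a picture, given as the dict that the camera call returned (one of the last four; its "shot" number tells which), for a name from the list of things; names that differ only in an ending like _2 or _b are one class to them, and where a whole thing is asked for, a point or a joint stands for the part that bears it (a point fixed in the world has none). Each returns a list of dicts, best first, with "p" (0 to 1); they miss things now and then, are a little off and sometimes report something else, mostly with a low value. They report only what shows in the picture. A call takes as long as a camera call. They do not tell look-alikes from the thing itself.
- masks_of(picture, name): "mask" (420x560 bool, what is visible of it) and "pixel" ([column, row] in pixels, amid what is visible of it).
- mark_of(picture, name): "pixel" ([column, row] in pixels: a listed point, or the origin of a listed thing).
The state is a dict: "clock": time; "joint_positions": joint angles; "qvel": joint speeds; "tau": joint torques, N m; "eef_pos": TCP position; "ee_rot": TCP orientation; "wrist_force": force on the tool from outside, world axes, zero at the start; "torque": the same for the moment, N m; "finger_gap": finger opening in m; "finger_force": force on a finger pad.
Only numpy, scipy, OpenCV 4.12 (cv2) and the standard library are available. Lean on these libraries where they do the work, as an engineer would, in place of code of your own. Each camera call takes 0.05 s, during which the arm holds its last target. There are 200 camera calls.

TASK

Someone has left the ear defenders standing on the workbench. Hang them by their headband over the bar of the taller of the two rail stands, squarely, with one cup on each side of the bar and the padded crown resting on the bar somewhere between its two posts, and let go so that they hang still.

Things in the scene. Friction and masses are not known exactly. Their poses are not given: they have to be found in the camera images.
- ear_defenders: Rigid, loose ear defenders standing on two grey cups under an arched steel band; 60 x 157 x 150 mm (x, y, z), 0.25 kg. Origin midway between the cups at their undersides; z up, y from cup to cup, x across the band's width. Cups with cushions: 40 to 78 mm from the middle in y, 60 mm in x, 78 mm high. Black rubber pad at the crown: 30 mm wide in x, 65 mm long in y, its top 150 mm above the origin.
- crown_underside (a point): Middle of the crown pad's flat underside, on the ear defenders, 122 mm above their origin (the pad is 28 mm thick here); this comes to rest on the bar. Grip the pad from above across its 30 mm width (fingers closing along the ear defenders' x), fingertips not below this point, as the bar comes directly under it. Axes as for the ear defenders.
- high_rail: The taller rail stand, fixed: wooden base 260 x 86 x 18 mm, two steel posts 115 mm either side of the middle, on them a round horizontal steel bar, 16 mm in diameter, 250 mm long. Origin: middle of the base's underside, on the bench. x runs along the bar, z up. The bar lies straight above the origin, its axis 155 mm and its top 163 mm up; nothing on the stand is higher.
- low_rail: The lower rail stand (a neck rest), not to be used: fixed, same make, base and bar as the taller one, but the bar's axis is only 75 mm above the origin, too low to hang the ear defenders clear. Origin and axes as for the taller one. Either stand may be the left or the right one.
Not all that is in view belongs to the job. Of the things that look like the ear_defenders, the larger one is meant.

How it is judged:
At the end, for the whole second after the job is handed in: Released and at rest on the taller stand's bar: the middle of the crown pad's underside within 20 mm sideways of the bar's axis, 12 mm of its top's height, 100 mm of its middle along it; upright within 15 degrees; band's width along the bar within 20 degrees, a cup on each side (x of crown_underside in the frame of high_rail between -0.1 and 0.1 m and y of crown_underside in the frame of high_rail between -0.02 and 0.02 m and z of crown_underside in the frame of high_rail between 0.151 and 0.175 m and angle between the x axis of ear_defenders and the x axis of high_rail, either way round below 0.35 rad and angle between ear_defenders's own z axis and vertical below 0.26 rad and contact force between ear_defenders and high_rail above 0.3 N and linear speed of ear_defenders below 0.05 m/s); the robot touches nothing.
It also fails if it takes over 46 s, if anything falls off the work surface, if the arm or the gripper's body presses on something with over 40 N, if the wrist force passes 120 N, or if a joint passes its speed limit or range.

## Working session

There is one attempt and no reset: what is moved stays moved. The work goes in short steps, Python scripts to look and compute and a tool call to move; the robot and the scene stay as the last step left them, time stands still between calls to the robot, and variables do not carry over. Pictures are saved under pics/ and viewed, at most 10 in all, crops included, and the job is handed in when it is done.

Besides the shell and the picture viewer there is one more tool, called after "Call:" by a JSON object that holds its "op" and its "data". drive_tool: Moves the arm, as the interface text tells. Its arguments: {"type":"object","properties":{"motion":{"type":"array"}},"required":["motion"]}

```bash
mkdir -p pics
cat > h.py <<'E'
import numpy as np, cv2
from plant import r, read_camera, masks_of, mark_of
def world(p, uv, z=None):
    """uv Nx2 pixels -> world points using depth map"""
    uv=np.atleast_2d(uv).astype(float)
    K=np.array([[p['fx'],0,p['cx']],[0,p['fy'],p['cy']],[0,0,1]])
    s=cv2.undistortPoints(uv[:,None,:],K,np.array([p['k1'],0,0,0.]))[:,0]
    d=p['range_z'][uv[:,1].round().astype(int),uv[:,0].round().astype(int)]
    c=np.c_[s[:,0]*d,-s[:,1]*d,-d]
    E=np.array(p['extrinsics']); return (c@E[:3,:3].T+E[:3,3]), d>0
def cloud(p,mask):
    v,u=np.nonzero(mask); w,ok=world(p,np.c_[u,v]); return w[ok]
E
python3 - <<'E'
from h import *
s=r.sense(); print(s['clock'],s['eef_pos'],s['ee_rot'],r.tips_ahead)
im=[]
for n in ('scene','top'):
    p=read_camera(n); im.append(p['color'])
    print(n,np.round(p['extrinsics'],3).tolist())
    for t in ('ear_defenders','high_rail','low_rail'):
        for m in masks_of(p,t):
            w=cloud(p,m['mask'])
            print(t,round(m['p'],2),m['pixel'],len(w), np.percentile(w,[1,50,99],axis=0).round(3).tolist() if len(w) else '')
    print([ (round(m['p'],2),m['pixel']) for m in mark_of(p,'crown_underside')])
    cv2.imwrite(f'pics/{n}0.png',p['color'][:,:,::-1])
E
```

```text
0.0 [0.24453765 0.60203103 0.40384032] [-9.52452983e-05  1.91711292e-01  9.81451006e-01 -8.33574844e-04] 0.1822
scene [[0.633, 0.569, -0.525, -0.177], [-0.774, 0.455, -0.44, -0.631], [-0.012, 0.685, 0.728, 1.046], [0.0, 0.0, 0.0, 1.0]]
ear_defenders 0.93 [389.2, 301.4] 1114 [[0.394, -0.491, -0.002], [0.445, -0.439, 0.055], [0.509, -0.394, 0.114]]
ear_defenders 0.68 [356.9, 233.9] 1513 [[0.497, -0.335, -0.001], [0.521, -0.266, 0.075], [0.61, -0.172, 0.151]]
ear_defenders 0.17 [225.1, 200.2] 2648 [[0.336, 0.059, 0.004], [0.453, 0.111, 0.019], [0.588, 0.172, 0.165]]
high_rail 0.86 [225.2, 200.4] 2661 [[0.335, 0.059, 0.001], [0.454, 0.112, 0.019], [0.598, 0.177, 0.165]]
low_rail 0.76 [182.2, 174.3] 2160 [[0.349, 0.259, -0.0], [0.469, 0.303, 0.019], [0.605, 0.364, 0.084]]
[(0.8, [346.6, 229.6]), (0.72, [388.8, 299.1])]
top [[-0.004, 0.989, -0.151, 0.26], [-1.0, -0.002, 0.014, -0.05], [0.013, 0.151, 0.988, 1.585], [0.0, 0.0, 0.0, 1.0]]
ear_defenders 0.93 [394.5, 230.0] 415 [[0.393, -0.483, 0.01], [0.436, -0.432, 0.072], [0.498, -0.394, 0.115]]
ear_defenders 0.87 [336.5, 198.4] 862 [[0.496, -0.33, -0.006], [0.525, -0.243, 0.081], [0.575, -0.175, 0.152]]
high_rail 0.85 [212.5, 222.0] 2210 [[0.337, 0.064, 0.009], [0.459, 0.115, 0.019], [0.589, 0.175, 0.167]]
low_rail 0.8 [157.5, 214.5] 2179 [[0.35, 0.263, 0.008], [0.475, 0.304, 0.019], [0.602, 0.355, 0.087]]
[(0.87, [399.8, 224.6]), (0.86, [340.4, 196.1])]
```

View pics/scene0.png

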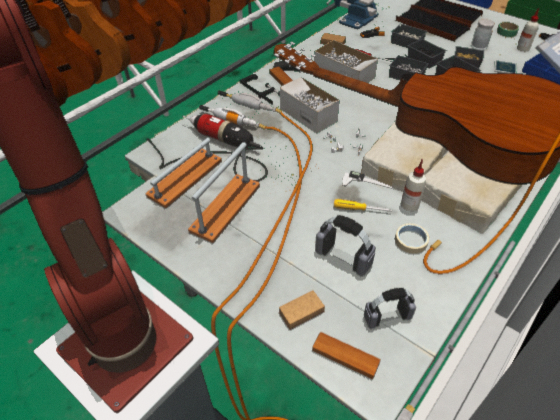

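View pics/top0.png

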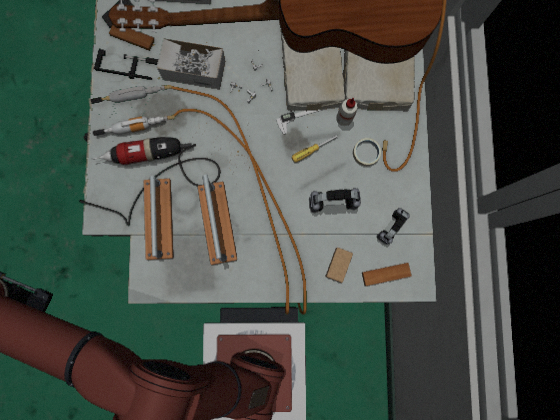

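The scene view shows the larger ear defenders at about (345,243) and the smaller look-alike at (389,302). The high rail is at (225,200), with the low rail to its left. The top view agrees: larger (336,198), high rail (215,222), low rail (157,218). Next I'll measure the pad and the bar.

```bash
cat >> h.py <<'E'
def fit(w):
    c,sz,a=cv2.minAreaRect(w[:,:2].astype(np.float32)*1000); m=w[:,:2].mean(0); e=np.linalg.svd(w[:,:2]-m)[2][0] if len(w)<5000 else None
    return np.round(c,1),np.round(sz,1),round(a,1),m.round(4),'dir deg',round(np.degrees(np.arctan2(e[1],e[0]))%180,1), 'z',np.percentile(w[:,2],[5,50,95]).round(4),len(w)
E
python3 - <<'E'
from h import *
for n in ('scene','top'):
    p=read_camera(n)
    m=[x for x in masks_of(p,'ear_defenders') if cloud(p,x['mask'])[:,2].max()>.14 and abs(np.median(cloud(p,x['mask'])[:,1])+.25)<.06][0]['mask']
    w=cloud(p,m)
    w=w[(w[:,1]<-.15)]
    print(n,'all',fit(w[w[:,2]>.02])); print('top',fit(w[w[:,2]>.135])); print('cups tops',fit(w[(w[:,2]>.06)&(w[:,2]<.085)]))
    h=masks_of(p,'high_rail')[0]['mask']; w=cloud(p,h); b=w[w[:,2]>.145]
    print('bar',fit(b)); print('base',fit(w[(w[:,2]<.03)]))
E
```

```text
scene all (array([ 529.8, -258.7]), array([ 63.5, 153.3]), 4.8, array([ 0.5225, -0.2641]), 'dir deg', np.float64(94.2), 'z', array([0.0281, 0.0763, 0.1493]), 1403)
top (array([ 529.2, -255.9]), array([32. , 80.3]), 2.4, array([ 0.5271, -0.2589]), 'dir deg', np.float64(95.2), 'z', array([0.1361, 0.1457, 0.1516]), 313)
cups tops (array([ 529.9, -258.9]), array([ 60.1, 151.6]), 3.1, array([ 0.5227, -0.2599]), 'dir deg', np.float64(92.9), 'z', array([0.062 , 0.074 , 0.0802]), 467)
bar (array([463.5, 118.5]), array([248.9,  18.6]), 10.5, array([0.4589, 0.115 ]), 'dir deg', np.float64(10.6), 'z', array([0.1534, 0.1609, 0.1647]), 418)
base (array([509.8, 134.9]), array([365.3, 117.8]), 16.9, array([0.4567, 0.1121]), 'dir deg', np.float64(11.0), 'z', array([0.0107, 0.0179, 0.0223]), 1948)
top all (array([ 528.2, -254.6]), array([ 57.9, 157.5]), 4.0, array([ 0.5245, -0.2486]), 'dir deg', np.float64(92.5), 'z', array([0.041 , 0.1008, 0.1494]), 742)
top (array([ 529.2, -254.3]), array([29. , 77.9]), 4.6, array([ 0.5289, -0.2534]), 'dir deg', np.float64(92.7), 'z', array([0.1369, 0.1449, 0.1518]), 247)
cups tops (array([ 528.2, -254.6]), array([ 57.1, 157.3]), 4.4, array([ 0.5217, -0.2485]), 'dir deg', np.float64(92.1), 'z', array([0.0627, 0.0725, 0.0812]), 253)
bar (array([463.5, 120.2]), array([248.9,  16.4]), 10.5, array([0.4628, 0.1197]), 'dir deg', np.float64(10.4), 'z', array([0.1543, 0.1606, 0.1663]), 466)
base (array([475.9, 124.9]), array([285.9,  90.8]), 10.4, array([0.4617, 0.1172]), 'dir deg', np.float64(10.7), 'z', array([0.01  , 0.0173, 0.0232]), 1784)
```

Call:
{"op": "drive_tool", "data": {"motion": [[0, 0, -0.5, 0, 0, 0.9, 87], [0, 0, -0.5, 0, 0, 0.9, 87], [0, 0, -0.5, 0, 0, 0.9, 87], [0, 0, -0.5, 0, 0, 0.9, 87], [0, 0, 0, 0, 0, 0.9, 87], [0, 0, 0, 0, 0, 0.9, 87], [0, 0, 0, 0, 0, 0.99, 87], [0, 0, 0, 0, 0, 0, 87]]}}

```text
clock: 1.8
eef_pos: [0.2445, 0.6022, 0.4548]
ee_rot: [0.0, 0.682, 0.732, 0.0]
wrist_force: [0.0, 0.9, 0.4]
finger_gap: 0.0869
finger_force: 0.0
```

```bash
cat > go.py <<'E'
import sys
from h import *
from scipy.spatial.transform import Rotation as R
# args: x y z yaw_deg of tool y axis ; prints offset in tool frame units
x,y,z,a=map(float,sys.argv[1:5]); s=r.sense(); q=s['ee_rot']; Rc=R.from_quat(np.r_[q[1:],q[0]])
a=np.radians(a); c,sn=np.cos(a),np.sin(a)
Rt=R.from_matrix(np.array([[-sn,c,0],[c,sn,0],[0,0,-1.]]).T@np.eye(3) if False else np.column_stack([[-sn,c,0],[c,sn,0],[0,0,-1]]))
print('t',round(s['clock'],2),'pos',np.round(s['eef_pos'],4),'q',np.round(s['joint_positions'],2),'gap',s['finger_gap'],'F',np.round(s['wrist_force'],1),s['finger_force'])
print('shift',np.round(Rc.inv().apply(np.array([x,y,z])-s['eef_pos'])/.025,2),'turn',np.round(np.degrees((Rc.inv()*Rt).as_rotvec())/10,2))
E
python3 go.py 0.6 0.2 0.45 4; python3 go.py 0.529 -0.2555 0.45 4|tail -1
```

```text
t 1.8 pos [0.2445 0.6022 0.4548] q [-1.4   0.32  0.2   1.4  -0.06  1.44 -1.14] gap 0.08694378555336953 F [0.  0.9 0.4] 0.0
shift [-17.06  13.05   0.19] turn [0.   0.   0.01]
shift [-35.03   8.92   0.19] turn [0.   0.   0.01]
```

Call:
{"op": "drive_tool", "data": {"motion": [[-1, 0.8, 0, 0, 0, 0, 87], [-1, 0.8, 0, 0, 0, 0, 87], [-1, 0.8, 0, 0, 0, 0, 87], [-1, 0.8, 0, 0, 0, 0, 87], [-1, 0.8, 0, 0, 0, 0, 87], [-1, 0.8, 0, 0, 0, 0, 87], [-1, 0.8, 0, 0, 0, 0, 87], [-1, 0.8, 0, 0, 0, 0, 87]]}}

```text
clock: 2.8
eef_pos: [0.4188, 0.413, 0.4549]
ee_rot: [-0.0, 0.68, 0.733, 0.0]
wrist_force: [0.3, -0.6, -0.0]
finger_gap: 0.0869
finger_force: 0.0
```

Call:
{"op": "drive_tool", "data": {"motion": [[-1, 0.8, 0, 0, 0, 0, 87], [-1, 0.8, 0, 0, 0, 0, 87], [-1, 0.8, 0, 0, 0, 0, 87], [-1, 0.8, 0, 0, 0, 0, 87], [-1, 0.8, 0, 0, 0, 0, 87], [-1, 0.8, 0, 0, 0, 0, 87], [-1, 0.8, 0, 0, 0, 0, 87], [-1, 0.8, 0, 0, 0, 0, 87]]}}

```text
clock: 3.8
eef_pos: [0.5923, 0.2247, 0.4548]
ee_rot: [-0.0, 0.68, 0.733, 0.0]
wrist_force: [0.6, 0.6, -0.3]
finger_gap: 0.0874
finger_force: 0.0
```

Call:
{"op": "drive_tool", "data": {"motion": [[-1, 0, 0, 0, 0, 0, 87], [-1, 0, 0, 0, 0, 0, 87], [-1, -0.2, 0, 0, 0, 0, 87], [-1, -0.2, 0, 0, 0, 0, 87], [-1, -0.2, 0, 0, 0, 0, 87], [-1, -0.2, 0, 0, 0, 0, 87], [-1, -0.2, 0, 0, 0, 0, 87], [-1, -0.2, 0, 0, 0, 0, 87]]}}

```text
clock: 4.8
eef_pos: [0.5753, 0.0222, 0.4548]
ee_rot: [-0.0, 0.682, 0.731, 0.0]
wrist_force: [0.6, 0.8, 0.2]
finger_gap: 0.0873
finger_force: 0.0
```

Call:
{"op": "drive_tool", "data": {"motion": [[-1, -0.3, 0, 0, 0, 0, 87], [-1, -0.3, 0, 0, 0, 0, 87], [-1, -0.3, 0, 0, 0, 0, 87], [-1, -0.3, 0, 0, 0, 0, 87], [-1, -0.3, 0, 0, 0, 0, 87], [-1, -0.3, 0, 0, 0, 0, 87], [-1, -0.3, 0, 0, 0, 0, 87], [0, 0, 0, 0, 0, 0, 87]]}}

```text
clock: 5.8
eef_pos: [0.5343, -0.1573, 0.455]
ee_rot: [0.0, 0.683, 0.73, -0.0]
wrist_force: [0.1, -0.0, -0.2]
finger_gap: 0.087
finger_force: 0.0
```

```bash
python3 go.py 0.529 -0.2555 0.309 4
```

```text
t 5.8 pos [ 0.5343 -0.1573  0.455 ] q [-0.43  0.13  0.71  1.65 -0.09  1.4   0.36] gap 0.08698905924809126 F [ 0.1 -0.  -0.2] 0.0
shift [-3.9  -0.47  5.84] turn [ 0.    0.   -0.02]
```

Call:
{"op": "drive_tool", "data": {"motion": [[-1, -0.1, 0, 0, 0, 0, 87], [-1, -0.1, 0, 0, 0, 0, 87], [-1, -0.1, 0, 0, 0, 0, 87], [-0.9, -0.17, 0, 0, 0, 0, 87], [0, 0, 0.8, 0, 0, 0, 87], [0, 0, 0.8, 0, 0, 0, 87], [0, 0, 0.5, 0, 0, 0, 87], [0, 0, 0, 0, 0, 0, 87]]}}

```text
clock: 6.8
eef_pos: [0.5306, -0.2519, 0.4016]
ee_rot: [-0.001, 0.682, 0.732, -0.0]
wrist_force: [0.1, -0.5, 0.2]
finger_gap: 0.0871
finger_force: 0.0
```

```bash
python3 go.py 0.529 -0.2555 0.309 4
```

```text
t 6.8 pos [ 0.5306 -0.2519  0.4016] q [-0.27  0.25  0.77  1.66 -0.18  1.31  0.6 ] gap 0.08712524115522949 F [ 0.1 -0.5  0.2] 0.0
shift [-0.14 -0.07  3.7 ] turn [-0.01 -0.    0.  ]
```

Call:
{"op": "drive_tool", "data": {"motion": [[-0.14, -0.07, 0.8, 0, 0, 0, 87], [0, 0, 0.8, 0, 0, 0, 87], [0, 0, 0.8, 0, 0, 0, 87], [0, 0, 0.8, 0, 0, 0, 87], [0, 0, 0.5, 0, 0, 0, 87], [0, 0, 0, 0, 0, 0, 87]]}}

```text
clock: 7.55
eef_pos: [0.5289, -0.2559, 0.3089]
ee_rot: [-0.001, 0.682, 0.731, -0.0]
wrist_force: [-0.1, 0.5, 0.5]
finger_gap: 0.087
finger_force: 0.0
```

```bash
python3 go.py 0.529 -0.2555 0.309 4
```

```text
t 7.55 pos [ 0.5289 -0.2559  0.3089] q [-0.23  0.34  0.74  1.77 -0.25  1.13  0.66] gap 0.08697987722698883 F [-0.1  0.5  0.5] 0.0
shift [ 0.02  0.01 -0.01] turn [-0.01 -0.   -0.  ]
```

Call:
{"op": "drive_tool", "data": {"motion": [[0, 0, 0, 0, 0, 0, 20], [0, 0, 0, 0, 0, 0, 20], [0, 0, 0, 0, 0, 0, 20], [0, 0, 0, 0, 0, 0, 20], [0, 0, 0, 0, 0, 0, 20], [0, 0, 0, 0, 0, 0, 20], [0, 0, 0, 0, 0, 0, 20]]}}

```text
clock: 8.43
eef_pos: [0.5291, -0.256, 0.3097]
ee_rot: [-0.0, 0.682, 0.731, -0.0]
wrist_force: [1.0, 0.2, -0.5]
finger_gap: 0.0301
finger_force: 29.7
```

Call:
{"op": "drive_tool", "data": {"motion": [[0, 0, -0.4, 0, 0, 0, 20], [0, 0, -0.8, 0, 0, 0, 20], [0, 0, -1, 0, 0, 0, 20], [0, 0, -1, 0, 0, 0, 20], [0, 0, -1, 0, 0, 0, 20], [0, 0, -1, 0, 0, 0, 20], [0, 0, -1, 0, 0, 0, 20], [0, 0, -1, 0, 0, 0, 20]]}}

```text
clock: 9.43
eef_pos: [0.5286, -0.2563, 0.4922]
ee_rot: [0.001, 0.682, 0.731, 0.0]
wrist_force: [-0.1, -0.3, -1.8]
finger_gap: 0.0299
finger_force: 29.7
```

Call:
{"op": "drive_tool", "data": {"motion": [[0, 0, -1, 0, 0, 0, 20], [0, 0, -0.4, 0, 0, 0, 20], [0, 0, 0, 0, 0, -0.3, 20], [0, 0, 0, 0, 0, -0.35, 20], [0, 0, 0, 0, 0, 0, 20]]}}

```text
clock: 10.05
eef_pos: [0.5288, -0.2562, 0.5248]
ee_rot: [-0.0, 0.64, 0.769, -0.0]
wrist_force: [0.1, -0.3, -1.6]
finger_gap: 0.0299
finger_force: 29.7
```

```bash
python3 go.py 0.4635 0.1195 0.52 10.5
python3 - <<'E'
from h import *
for n in ('scene',):
    p=read_camera(n); cv2.imwrite('pics/lift.png',p['color'][:,:,::-1])
    for m in masks_of(p,'ear_defenders'):
        w=cloud(p,m['mask']); print(m['p'],m['pixel'],len(w),np.percentile(w,[1,50,99],axis=0).round(3).tolist())
E
```

```text
t 10.05 pos [ 0.5288 -0.2562  0.5248] q [-0.27  0.2   0.77  1.45 -0.14  1.54  0.68] gap 0.029874569975675905 F [ 0.1 -0.3 -1.6] 29.694459735944747
shift [15.25  0.16  0.19] turn [-0. -0. -0.]
0.85 [397.5, 308.1] 911 [[0.394, -0.491, 0.01], [0.443, -0.442, 0.057], [0.489, -0.403, 0.114]]
0.84 [372.9, 189.3] 1583 [[0.487, -0.335, 0.004], [0.517, -0.29, 0.287], [0.819, -0.133, 0.363]]
```

View pics/lift.png

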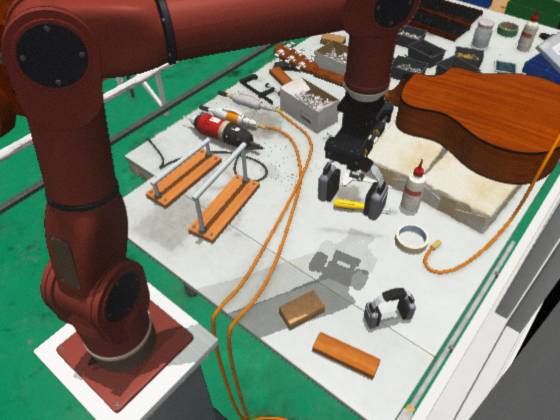

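The ear defenders are held upright below the gripper at about (352,190), clear of everything. Next I'll carry them over the bar.

Call:
{"op": "drive_tool", "data": {"motion": [[0.4, 0, 0, 0, 0, 0, 20], [0.8, 0, 0, 0, 0, 0, 20], [1, 0, 0, 0, 0, 0, 20], [1, 0, 0, 0, 0, 0, 20], [1, 0, 0, 0, 0, 0, 20], [1, 0, 0, 0, 0, 0, 20], [1, 0, 0, 0, 0, 0, 20], [1, 0, 0, 0, 0, 0, 20]]}}

```text
clock: 11.15
eef_pos: [0.4958, -0.0777, 0.5249]
ee_rot: [0.0, 0.64, 0.769, 0.0]
wrist_force: [-0.6, -0.3, -1.9]
finger_gap: 0.0299
finger_force: 29.7
```

Call:
{"op": "drive_tool", "data": {"motion": [[1, 0, 0, 0, 0, 0, 20], [1, 0, 0, 0, 0, 0, 20], [1, 0, 0, 0, 0, 0, 20], [1, 0, 0, 0, 0, 0, 20], [1, 0, 0, 0, 0, 0, 20], [1, 0, 0, 0, 0, 0, 20], [1, 0, 0, 0, 0, 0, 20], [0.7, 0, 0, 0, 0, 0, 20]]}}

```text
clock: 12.15
eef_pos: [0.4606, 0.1116, 0.5248]
ee_rot: [0.0, 0.639, 0.769, 0.0]
wrist_force: [-0.5, -0.3, -2.2]
finger_gap: 0.0299
finger_force: 29.7
```

Call:
{"op": "drive_tool", "data": {"motion": [[0.3, 0, 0, 0, 0, 0, 20], [0, 0, 0, 0, 0, 0, 20]]}}

```text
clock: 12.4
eef_pos: [0.4599, 0.1176, 0.5247]
ee_rot: [0.0, 0.639, 0.769, -0.0]
wrist_force: [-0.4, -0.2, -2.0]
finger_gap: 0.0297
finger_force: 29.7
```

```bash
python3 go.py 0.4635 0.1195 0.43 10.5
python3 - <<'E'
from h import *
for n in ('scene','top'):
    p=read_camera(n); cv2.imwrite(f'pics/over_{n}.png',p['color'][:,:,::-1])
    for m in masks_of(p,'ear_defenders'):
        w=cloud(p,m['mask']); w=w[(abs(w[:,1]-.12)<.12)&(w[:,2]>.2)&(w[:,2]<.31)]
        if len(w)>50: print(n,m['p'],fit(w),'cups',fit(w[w[:,2]<.285]),np.percentile(w[:,2],1))
E
```

```text
t 12.4 pos [0.4599 0.1176 0.5247] q [-0.72 -0.09  0.35  1.69  0.03  1.54 -0.19] gap 0.02970666941228092 F [-0.4 -0.2 -2. ] 29.695161282925255
shift [0.05 0.16 3.79] turn [-0.  0.  0.]
scene 0.73 (array([459.8, 114.3]), array([ 62.7, 155.5]), 10.4, array([0.4505, 0.1083]), 'dir deg', np.float64(100.5), 'z', array([0.2275, 0.2709, 0.3008]), 1264) cups (array([459.8, 114.3]), array([ 62.7, 155.5]), 10.4, array([0.4486, 0.1045]), 'dir deg', np.float64(101.5), 'z', array([0.2257, 0.2551, 0.282 ]), 837) 0.22238853005465573
top 0.56 (array([469.2,  59. ]), array([59.8, 38. ]), 10.4, array([0.4626, 0.0545]), 'dir deg', np.float64(0.1), 'z', array([0.242 , 0.2886, 0.3056]), 242) cups (array([460.2,  49. ]), array([29.8, 55.4]), 55.7, array([0.4545, 0.0502]), 'dir deg', np.float64(153.6), 'z', array([0.2315, 0.2737, 0.2844]), 74) 0.2305839096852398
```

View pics/over_scene.png

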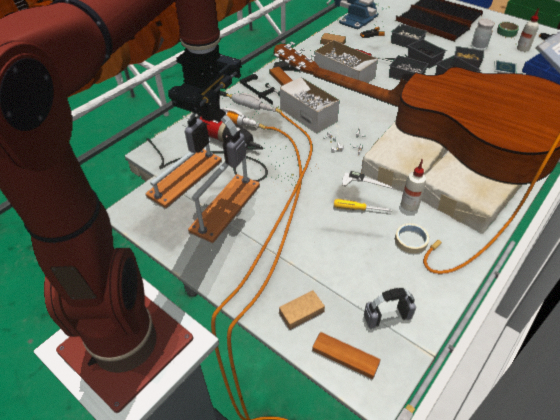

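The ear defenders hang squarely above the high bar, one cup on each side, around (218,145). Next I'll lower them.

Call:
{"op": "drive_tool", "data": {"motion": [[0.1, 0.16, 0.4, 0, 0, 0, 20], [0, 0, 0.8, 0, 0, 0, 20], [0, 0, 0.8, 0, 0, 0, 20], [0, 0, 0.8, 0, 0, 0, 20], [0, 0, 0.8, 0, 0, 0, 20], [0, 0, 0.8, 0, 0, 0, 20], [0, 0, 0.8, 0, 0, 0, 20], [0, 0, 0.4, 0, 0, 0, 20]]}}

```text
clock: 13.6
eef_pos: [0.4631, 0.1206, 0.3832]
ee_rot: [-0.0, 0.64, 0.769, -0.001]
wrist_force: [1.0, -0.8, -2.6]
finger_gap: 0.0299
finger_force: 29.7
```

Call:
{"op": "drive_tool", "data": {"motion": [[0, 0, 0.4, 0, 0, 0, 20], [0, 0, 0.3, 0, 0, 0, 20], [0, 0, 0.2, 0, 0, 0, 20], [0, 0, 0.1, 0, 0, 0, 20], [0, 0, 0, 0, 0, 0, 20]]}}

```text
clock: 14.22
eef_pos: [0.4634, 0.1208, 0.3598]
ee_rot: [0.0, 0.639, 0.769, 0.0]
wrist_force: [-1.2, -0.5, -1.7]
finger_gap: 0.0296
finger_force: 29.7
```

```bash
python3 go.py 0.4635 0.1195 0.350 10.5
```

```text
t 14.22 pos [0.4634 0.1208 0.3598] q [-0.71  0.    0.37  1.94 -0.    1.19 -0.16] gap 0.02955797643447428 F [-1.2 -0.5 -1.7] 29.69524857854367
shift [-0.05 -0.    0.39] turn [ 0.  0. -0.]
```

Call:
{"op": "drive_tool", "data": {"motion": [[0, 0, 0.15, 0, 0, 0, 20], [0, 0, 0.12, 0, 0, 0, 20], [0, 0, 0.08, 0, 0, 0, 20], [0, 0, 0, 0, 0, 0, 20]]}}

```text
clock: 14.72
eef_pos: [0.4633, 0.1207, 0.3508]
ee_rot: [-0.0, 0.639, 0.769, -0.0]
wrist_force: [-0.1, 0.7, -2.1]
finger_gap: 0.0298
finger_force: 29.7
```

Call:
{"op": "drive_tool", "data": {"motion": [[0, 0, 0.04, 0, 0, 0, 20], [0, 0, 0, 0, 0, 0, 20]]}}

```text
clock: 14.98
eef_pos: [0.4634, 0.1208, 0.3502]
ee_rot: [0.0, 0.639, 0.769, 0.0]
wrist_force: [0.3, 0.1, 0.3]
finger_gap: 0.03
finger_force: 29.7
```

The wrist no longer carries the weight, so the pad is on the bar. I'll release now.

Call:
{"op": "drive_tool", "data": {"motion": [[0, 0, 0, 0, 0, 0, 35], [0, 0, 0, 0, 0, 0, 45], [0, 0, 0, 0, 0, 0, 60], [0, 0, 0, 0, 0, 0, 70], [0, 0, 0, 0, 0, 0, 70], [0, 0, 0, 0, 0, 0, 70]]}}

```text
clock: 15.72
eef_pos: [0.4633, 0.1207, 0.35]
ee_rot: [0.0, 0.639, 0.769, -0.0]
wrist_force: [0.2, 0.1, -0.7]
finger_gap: 0.0686
finger_force: 0.0
```

Call:
{"op": "drive_tool", "data": {"motion": [[0, 0, -0.2, 0, 0, 0, 70], [0, 0, -0.4, 0, 0, 0, 70], [0, 0, -0.8, 0, 0, 0, 70], [0, 0, -1, 0, 0, 0, 70], [0, 0, -1, 0, 0, 0, 70], [0, 0, -1, 0, 0, 0, 70], [0, 0, -0.6, 0, 0, 0, 70], [0, 0, 0, 0, 0, 0, 70]]}}

```text
clock: 16.73
eef_pos: [0.4635, 0.1208, 0.476]
ee_rot: [0.0, 0.639, 0.769, 0.001]
wrist_force: [-0.7, -0.1, -1.0]
finger_gap: 0.0702
finger_force: 0.0
```

Call:
{"op": "drive_tool", "data": {"motion": [[0, 0, 0, 0, 0, 0, 70], [0, 0, 0, 0, 0, 0, 70], [0, 0, 0, 0, 0, 0, 70], [0, 0, 0, 0, 0, 0, 70], [0, 0, 0, 0, 0, 0, 70], [0, 0, 0, 0, 0, 0, 70], [0, 0, 0, 0, 0, 0, 70], [0, 0, 0, 0, 0, 0, 70]]}}

```text
clock: 17.73
eef_pos: [0.4633, 0.1208, 0.475]
ee_rot: [-0.0, 0.639, 0.769, -0.0]
wrist_force: [-0.2, -0.1, -0.1]
finger_gap: 0.0703
finger_force: 0.0
```

Run:
```python
from h import *
for k in (0,1):
    p=read_camera('scene')
    for m in masks_of(p,'ear_defenders'):
        w=cloud(p,m['mask']); w=w[(abs(w[:,1]-.12)<.1)&(w[:,2]>.025)&(w[:,2]<.21)]
        if len(w)>50: print(m['p'],fit(w),'pad',fit(w[w[:,2]>.175]),np.percentile(w[:,2],[1,99]))
cv2.imwrite('pics/end.png',cv2.resize(p['color'][80:280,120:360,::-1],None,fx=3,fy=3))
```

```text
0.65 (array([500.3, 122.4]), array([139.2, 154.8]), 10.5, array([0.4578, 0.1002]), 'dir deg', np.float64(99.5), 'z', array([0.0584, 0.1166, 0.1897]), 1197) pad (array([461.5, 115.5]), array([32. , 79.8]), 10.2, array([0.4588, 0.114 ]), 'dir deg', np.float64(104.2), 'z', array([0.1764, 0.1862, 0.1919]), 268) [0.05163049 0.19194704]
0.67 (array([460.6, 115.9]), array([ 61.4, 157.2]), 10.6, array([0.4569, 0.1022]), 'dir deg', np.float64(100.3), 'z', array([0.0592, 0.1166, 0.1897]), 1239) pad (array([460.5, 115.6]), array([33.4, 79. ]), 7.3, array([0.4589, 0.1135]), 'dir deg', np.float64(103.9), 'z', array([0.1766, 0.1863, 0.1921]), 259) [0.05183388 0.1921592 ]
```

View pics/end.png

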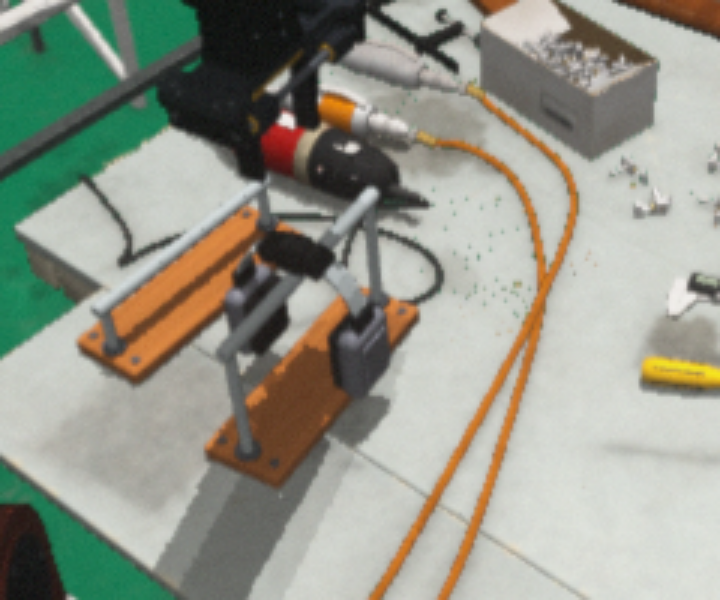

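The ear defenders hang on the high bar at crop position (300,255), one cup on each side. The pad top is at 0.191 m, as it should be when resting on the bar, the two measurements agree, and the gripper is clear.

```bash
python3 -c "
from plant import r
print(r.close_job())"
```

```text
the job is handed in; nothing more can be done
None
```

The ear defenders are hanging on the taller rail's bar, square to it with a cup on each side; they are released and still, and I handed the job in at about 18 s on the clock (no verdict was returned).

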